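# Close up an interlocked layer of jaw blanks on the pallet slab

### The arm

A 6-joint arm with a two-finger parallel gripper is mounted at the origin on the work surface. World frame = base frame: x ahead of the robot, y to its left, z up, the work surface at z = 0. Lengths are in m, angles in rad, forces in N, time in s.
With the tool pointing down it reaches from about 0.35 to 0.875 m from the base axis. Payload 4.2 kg.
Tool frame: the origin (TCP) lies at the very end of the fingers, on their centre line; the grasp point (between the pads) lies 19 mm behind it; z points along the fingers, y is the line along which they close (so a half turn about z gives the same grasp; the last joint's range is limited). The gripper opens to 87 mm and grips with 3 to 60 N. Pads are 19 mm wide; open, the fingers measure 117 mm over their backs; the gripper's body (75 mm by 190 mm) begins 51 mm behind the grasp point.
Start: joints at [-0.963, 0.385, 0.008, 0, -1.194, -0.259], TCP at [0.214, -0.587, 0.223] pointing down, gripper open.
Joint ranges: [-3.14, 3.14], [-1.21, 2.06], [-1.07, 1.41], [-3.16, 2.05], [-2.99, -0.16], [-3.1, 3.1]. Speed limits (rad/s): [2.79, 2.79, 3.14, 3.14, 3.14, 3.14].

### API

Orientations are given as a rotation vector (axis times angle).
In Python, from plant import robot gives the robot as it stands.
- The arm moves only by the shell command python3 -m handwheel 'ROWS' [OPENING] [FORCE]. ROWS is JSON, a list of rows, each an object of numbers: "tx", "ty", "tz": the shift along the tool's x, y, z as a fraction of full scale; "wx", "wy", "wz": the turn, a rotation vector about the tool's x, y, z as a fraction of full scale. A call has 1 to 20 rows; each row is the pose to reach, as a shift and turn from the pose commanded when the call began, along the tool's axes at that moment, turning the shorter way round; what a row does not reach only later rows make up. Full scale, the value 1, is 0.25 m for a shift and pi rad for a turn. A row lasts 1/10 s, in which the tool goes at most 50 mm and 8.59 degrees, less where a joint would pass 70% of its speed; a pose out of reach is approached as far as the arm can. A call with a number of a shift or a turn outside -1 to 1 is refused whole. A call with a gripper value outside its range is refused whole. OPENING is the opening, from -1 (shut) to 1 (fully open), set as the call begins (- or left out, the last holds). The fingers move at their own pace and stop on an object; FORCE is the grip in N (left out, the last holds). Time passes only in rows, so rows that repeat a pose let the fingers close. It gives the time, the measured TCP pose, the force, the opening and the grip force at its end, in the units of the state.
- robot.sense(): the state, without advancing time (a new reading comes with each control period).
- robot.get_image(name): name is "scene" or "top"; returns the picture (400x640x3 uint8, red, green, blue); there is no depth.
- robot.camera_params(name): a dict with "fx", "fy", "cx", "cy" (pixels), "T" (4x4, takes a point from camera to world coordinates). Camera axes: x right, y down, z forward; pixel columns grow to the right and rows downward; lengths in m; the calibration is good to about 2 mm. A picture is of the moment at which its call begins. camera_params takes no time and is no camera call.
- robot.job_done(): hands the job in; it is judged then, once.
The state is a dict: "time_s": time; "joint_positions": joint angles; "joint_vel": joint speeds; "effort": joint torques, N m; "ee_pos": TCP position; "tool_rot": TCP orientation; "contact_force": force on the tool from outside, world axes, zero at the start; "moment": the same for the moment, N m; "width": finger opening in m; "grasp_force": force on a finger pad.
Only numpy, scipy, OpenCV 4.12 (cv2) and the standard library are available. Lean on these libraries where they do the work, as an engineer would, in place of code of your own. Each camera call takes 0.05 s, during which the arm holds its last target. There are 200 camera calls.

### The job

Slide the three aluminium blanks along the board into one tight interlocked layer in the corner of the two fences on the wooden pallet slab: one blank turned crosswise, its long side against the far fence and its end against the side fence, and the other two side by side, their ends against the crosswise blank, the first of them along the side fence and the second against it, with no gaps left. Any blank may take any place; keep them flat on the board the whole time (never lift or tip one), press them home gently, without ramming the fences, and leave the tumbler, the round offcut and the screwdriver alone.

Things in the scene. Friction and masses are not known exactly. Their poses are not given: they have to be found in the camera images.
- pallet: Fixed board 300 (x) x 460 (y) mm, top 30 mm above the bench: a plywood pallet slab (its left 167 mm) with a flush dark steel transfer plate to its right, the top one smooth level. Origin at the centre of its underside; x away from the robot, y to the left. Two low dark steel fences stand on the slab's far and left sides.
- corner (a point): Inner corner where the two fences meet, at the board's top surface; x towards the far fence, y towards the side fence. Seen from it the board top spans x -280 to 20, y -440 to 20 mm; slab meets plate at y -150 mm, no step. The finished layer fills x -180 to 0, y -120 to 0 mm: crosswise blank centred at (-30, -60), the others at (-120, -30) and (-120, -90).
- far_fence: Fixed steel strip, 8 mm thick, 25 mm high above the board top; its face is the plane x = 0 of the corner frame, from y 8 to -150 mm. Its own origin coincides with the pallet's origin.
- side_fence: Fixed steel strip, 8 mm thick, 25 mm high above the board top; its face is the plane y = 0 of the corner frame, from x 0 to -190 mm. Its own origin coincides with the pallet's origin.
- blank_a: One of three identical aluminium vice-jaw blanks: a plain block 120 (x) x 60 (y) x 30 (z) mm, about 0.5 kg (varies), two dark round bolt holes marked on top. Origin at the centre of its underside, x along its length; either end may lead. Starts loose and askew on the board top, length roughly across from the robot (x within 0.25 rad of the board's x).
- blank_b: One of three identical aluminium vice-jaw blanks: a plain block 120 (x) x 60 (y) x 30 (z) mm, about 0.5 kg (varies), two dark round bolt holes marked on top. Origin at the centre of its underside, x along its length; either end may lead. Starts loose and askew on the board top, length roughly across from the robot (x within 0.25 rad of the board's x).
- blank_c: One of three identical aluminium vice-jaw blanks: a plain block 120 (x) x 60 (y) x 30 (z) mm, about 0.5 kg (varies), two dark round bolt holes marked on top. Origin at the centre of its underside, x along its length; either end may lead. Starts loose and askew on the board top, length roughly across from the robot (x within 0.25 rad of the board's x).
- tumbler: Bystander: open steel tumbler, 84 mm across, 150 mm tall, standing on the bench left of the board. Origin at the centre of its foot.
- offcut: Bystander: upright dark steel bar offcut, 54 mm diameter, 70 mm tall, on the bench left of the board. Origin at the centre of its foot.
- screwdriver: Bystander: red-handled screwdriver 190 mm long lying on the bench right of the board. Origin under its middle, x along it.
There are look-alikes about, which are no part of the job. What is shaped like the blank_b but red is not meant.

How it is judged:
By the outcome, as a careful person would: the job done as asked, in the order asked, and still so for the second after the job is handed in, with the robot touching nothing.
It also fails if it takes over 72 s, if anything falls off the work surface, if the arm or the gripper's body presses on something with over 40 N, if the wrist force passes 120 N, or if a joint passes its speed limit or range.

## Working session

There is one attempt and no reset: what is moved stays moved. The work goes in short steps, Python scripts to look and compute and a shell command to move; the robot and the scene stay as the last step left them, time stands still between calls to the robot, and variables do not carry over. Pictures are saved under pics/ and viewed, at most 10 in all, crops included, and the job is handed in when it is done.

```bash
ls; mkdir -p pics
python3 - <<'E'
from plant import robot
import cv2,numpy as np
s=robot.sense();print({k:np.round(v,3).tolist() for k,v in s.items()})
a=[robot.get_image(n) for n in("scene","top")]
for n,i in zip(("scene","top"),a):
    cv2.imwrite(f"pics/{n}0.png",i[:,:,::-1]);p=robot.camera_params(n);print(n,p["fx"],p["fy"],p["cx"],p["cy"],np.round(p["T"],4).tolist())
E
```

```text
pics
{'time_s': 0.0, 'joint_positions': [-0.963, 0.386, 0.007, -0.001, -1.194, -0.259], 'joint_vel': [0.001, -0.001, -0.0, 0.0, 0.0, -0.001], 'effort': [-0.0, -39.067, 18.74, 4.22, 0.011, -0.0], 'ee_pos': [0.213, -0.587, 0.221], 'tool_rot': [0.545, -3.094, -0.003], 'contact_force': [-1.177, -0.275, 1.162], 'moment': [-0.006, 0.051, 0.007], 'grasp_force': 0.0, 'width': 0.087}
scene 401.3668043260413 401.3668043260413 324.19035192490304 201.55240475389172 [[-0.6986, 0.4317, -0.5707, 1.3683], [0.7155, 0.428, -0.5521, 0.7606], [0.0059, -0.794, -0.6079, 0.9511], [0.0, 0.0, 0.0, 1.0]]
top 393.3155059089887 393.3155059089887 318.87193594135414 201.50605737506868 [[0.001, -0.999, 0.0444, 0.484], [-0.9998, -0.0019, -0.0198, -0.0352], [0.0199, -0.0444, -0.9988, 1.2446], [0.0, 0.0, 0.0, 1.0]]
```

View pics/top0.png

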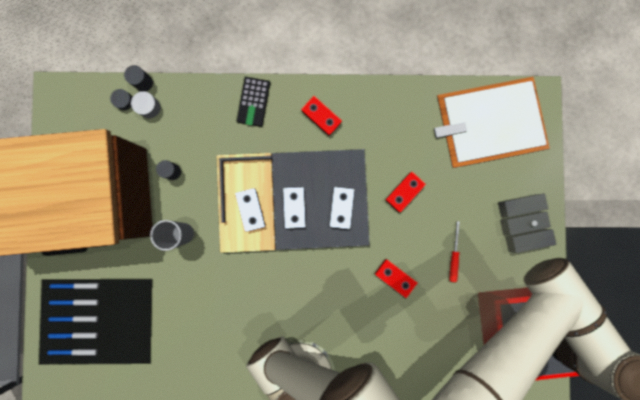

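View pics/scene0.png

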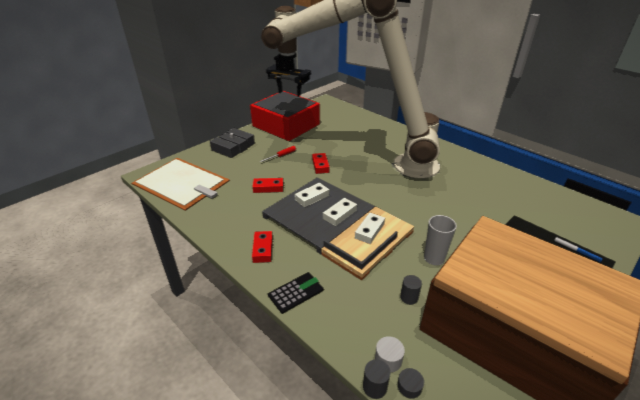

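The top view shows silver blanks at about (250,210), (294,208) and (342,208). The red look-alikes are at (322,116), (405,192) and (396,278), and the other silver and white things are the clipboard (495,120) and the cylinder (143,103). The fence corner is near (223,158). I choose the three silver ones on the board and check them in a close crop.

```bash
cat > h.py <<'E'
from plant import robot
import cv2,numpy as np
def ray(n,uv,z):
    p=robot.camera_params(n);T=np.array(p["T"]);uv=np.atleast_2d(uv)
    d=np.c_[(uv[:,0]-p["cx"])/p["fx"],(uv[:,1]-p["cy"])/p["fy"],np.ones(len(uv))]@T[:3,:3].T
    return (T[:3,3]+d*((z-T[2,3])/d[:,2])[:,None])[:,:2]
def proj(n,P):
    p=robot.camera_params(n);T=np.array(p["T"]);c=(np.atleast_2d(P)-T[:3,3])@T[:3,:3]
    return np.c_[c[:,0]/c[:,2]*p["fx"]+p["cx"],c[:,1]/c[:,2]*p["fy"]+p["cy"]]
def blanks(n,im,thr=150):
    h=cv2.cvtColor(im,cv2.COLOR_RGB2HSV)
    m=((h[...,1]<50)&(h[...,2]>thr)).astype(np.uint8)
    out=[]
    for c in cv2.findContours(m,cv2.RETR_EXTERNAL,cv2.CHAIN_APPROX_NONE)[0]:
        if cv2.contourArea(c)<300: continue
        w=ray(n,c[:,0]+0.0,0.06)
        r=cv2.minAreaRect((w*1000).astype(np.float32))
        if not(200<r[0][0]<800 and abs(r[0][1])<450 and max(r[1])<150 and max(r[1])>90): continue
        k=np.zeros_like(m);cv2.drawContours(k,[c],-1,1,-1)
        k=cv2.erode(k,np.ones((3,3)))
        g=im.mean(2);dark=np.where((k>0)&(g<140),140-g,0)
        nn,l=cv2.connectedComponents((dark>0).astype(np.uint8));hs=[]
        for i in range(1,nn):
            y,x=np.where(l==i);wt=dark[y,x]
            if wt.sum()>150: hs.append([(x*wt).sum()/wt.sum(),(y*wt).sum()/wt.sum()])
        out.append((np.round(r[0],1),np.round(r[1],1),round(r[2],1),np.round(ray(n,np.array(hs),0.06)*1000,1).tolist() if hs else None))
    return out
E
python3 - <<'E'
from h import *
for n in("top","scene"):
    im=cv2.imread(f"pics/{n}0.png")[:,:,::-1]
    for b in blanks(n,im): print(n,*b)
im=cv2.imread("pics/top0.png")
cv2.imwrite("pics/crop.png",cv2.resize(im[140:260,205:385],None,fx=4.4,fy=4.4,interpolation=cv2.INTER_NEAREST))
E
```

```text
top [512.7 149.4] [123.1  64.9] 15.0 [[545.5, 158.8], [479.8, 141.2]]
top [ 519.1 -127.5] [ 62.4 122.7] 83.6 [[552.6, -131.3], [485.2, -123.7]]
top [519.5  16.7] [123.3  62.2] 2.7 [[553.5, 18.4], [485.4, 15.0]]
scene [514.7 152.1] [120.   58.9] 15.1 [[479.0, 141.0], [545.1, 158.5]]
scene [520.7  17.4] [121.9  61.2] 2.3 [[485.0, 14.6], [553.5, 18.3]]
```

View pics/crop.png

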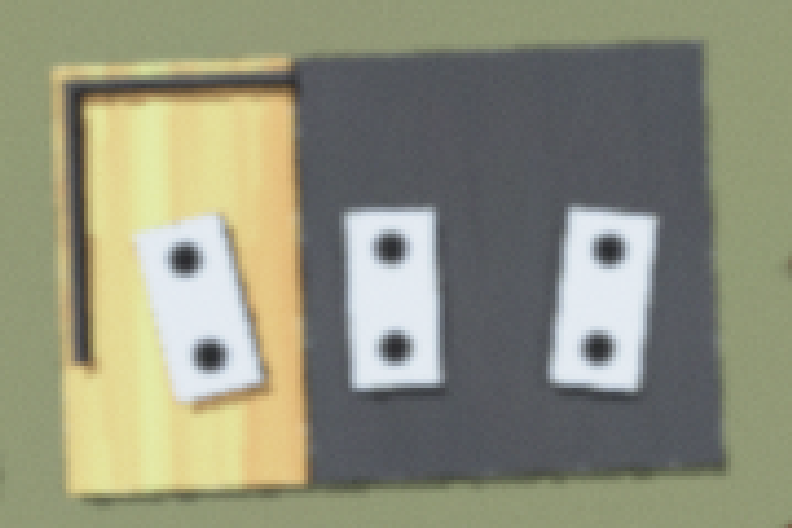

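The crop shows the three silver blanks with two dark holes each on the board. The fences' inner corner is at about crop (87,92). Next is the board's pose.

```bash
cat >> h.py <<'E'
def Rz(a): return np.array([[np.cos(a),-np.sin(a)],[np.sin(a),np.cos(a)]])
E
python3 - <<'E'
from h import *
im=cv2.imread("pics/top0.png")[:,:,::-1]
h=cv2.cvtColor(im,cv2.COLOR_RGB2HSV)
print([ (p,h[p[1],p[0]].tolist()) for p in [(210,200),(222,240),(265,180),(320,170),(360,235),(290,260),(295,249),(219,175)]])
m=np.zeros(h.shape[:2],np.uint8)
H,S,V=[h[...,i].astype(int) for i in range(3)]
green=(H>28)&(H<50)&(S>40)&(S<110)&(V>60)
# edges by subpixel: intensity crossing along scan lines per side, fit lines
lab=cv2.cvtColor(im,cv2.COLOR_RGB2LAB).astype(float)
def cross(a,b):
    n=60;t=np.linspace(0,1,n);P=np.array(a)[None]*(1-t[:,None])+np.array(b)[None]*t[:,None]
    s=cv2.remap(lab.astype(np.float32),P[None,:,0].astype(np.float32),P[None,:,1].astype(np.float32),cv2.INTER_LINEAR)[0]
    g=np.linalg.norm(s[3:]-s[:-3],axis=1);k=g.argmax();sl=slice(max(0,k-6),k+7);w=g[sl]
    return ((P[1:-2]+P[2:-1])/2)[sl].T@w/w.sum()
L=lambda s:cv2.fitLine((1000*ray("top",np.array(s),0.03)).astype(np.float32),cv2.DIST_HUBER,0,.01,.01).ravel()
e={"far":[cross((x,146),(x,157)) for x in range(285,360,4)],
"left":[cross((213,y),(223,y)) for y in range(165,248,4)],
"right":[cross((374,y-1),(360,y)) for y in range(160,240,4)],
"near":[cross((x,256-(x-220)*.04),(x,244-(x-220)*.04)) for x in range(230,365,4)],
"seam":[cross((270,y),(279,y)) for y in list(range(170,190,3))+list(range(235,246,3))]}
for k,v in e.items():
    l=L(v);a=np.degrees(np.arctan2(l[1],l[0]));print(k,np.round(l,3),round(a%90,2))
    e[k]=l
def X(a,b):
    t=np.linalg.solve(np.c_[a[:2],-b[:2]],b[2:]-a[2:]);return np.round(a[2:]+t[0]*a[:2],1)
for f in("far","near"):
    for s in("left","right","seam"): print(f,s,X(e[f],e[s]))
E
```

```text
[((210, 200), [36, 54, 151]), ((222, 240), [25, 93, 228]), ((265, 180), [21, 105, 229]), ((320, 170), [113, 22, 94]), ((360, 235), [113, 22, 94]), ((290, 260), [35, 58, 154]), ((295, 249), [42, 34, 98]), ((219, 175), [22, 82, 172])]
far [ 5.30000e-02 -9.99000e-01  6.97218e+02 -6.52060e+01] 3.05
left [ 1.00000e+00 -2.00000e-03  5.20369e+02  2.44820e+02] 89.87
right [ 9.99000e-01  4.80000e-02  5.28512e+02 -2.08750e+02] 2.76
near [ 2.90000e-02 -1.00000e+00  3.89138e+02  3.25940e+01] 1.65
seam [9.99000e-01 5.20000e-02 5.29985e+02 8.35010e+01] 2.97
far left [680.7 244.4]
far right [ 704.4 -200.3]
far seam [688.8  91.8]
near left [383.  245.1]
near right [ 396.3 -215.1]
near seam [387.9  76.1]
```

```bash
cat >> h.py <<'E'
A0=0.0508;C0=np.array([.6616,.2395])
def c2w(x,y): return C0+Rz(A0)@np.array([x,y])/1000
def w2c(p): return 1000*Rz(-A0)@(np.array(p)[:2]-C0)
def pose():
    s=robot.sense();r=cv2.Rodrigues(np.array(s["tool_rot"]))[0]
    return s,r,np.degrees(np.arctan2(r[1,0],r[0,0])-A0)
def show():
    s,r,y=pose();print("t%.1f"%s["time_s"],"corner xy",np.round(w2c(s["ee_pos"]),1),"z",round(s["ee_pos"][2]*1000,1),"yaw_c %.2f"%y,"tilt",np.round(r[2,:2],3),"F",np.round(Rz(-A0)@np.array(s["contact_force"])[:2],1),"w",round(s["width"]*1e3,1),s["grasp_force"])
def go(x,y,z,yaw):  # corner-frame mm, deg -> fractions
    s,r,y0=pose();d=np.r_[c2w(x,y),z/1000]-s["ee_pos"];t=r.T@d/.25
    dy=(yaw-y0+180)%360-180
    print("tx %.3f ty %.3f tz %.3f wz %.4f"%(*t,-dy/180))
E
sed -i '/^def Rz/d' h.py; sed -i '2a def Rz(a): return np.array([[np.cos(a),-np.sin(a)],[np.sin(a),np.cos(a)]])' h.py
python3 -m handwheel '[{"tx":-0.711,"ty":0.788},{"tx":-0.711,"ty":0.788},{"tx":-0.711,"ty":0.788},{"tx":-0.711,"ty":0.788},{"tx":-0.711,"ty":0.788},{"tx":-0.711,"ty":0.788}]' 1 40
python3 -m handwheel '[{"tx":-0.711,"ty":0.788},{"tx":-0.711,"ty":0.788},{"tx":-0.711,"ty":0.788},{"tx":-0.711,"ty":0.788},{"tx":-0.711,"ty":0.788},{"tx":-0.711,"ty":0.788}]'
python3 - <<'E'
from h import *
show(); go(-152.9,-81.8,120,-167.9)
E
```

```text
t0.1 corner xy [-489.6 -802.5] z 221.6 yaw_c -162.94 tilt [0.    0.002] F [ 0.4 -1. ] w 87.2 0.0
tx -2.133 ty 2.360 tz 0.411 wz 0.0276invalid input at $[0]: expected keys tx, ty, tz, wx, wy, wz
invalid input at $[0]: expected keys tx, ty, tz, wx, wy, wz
```

```bash
python3 -m handwheel '[{"tx":-0.711,"ty":0.788,"tz":0,"wx":0,"wy":0,"wz":0},{"tx":-0.711,"ty":0.788,"tz":0,"wx":0,"wy":0,"wz":0},{"tx":-0.711,"ty":0.788,"tz":0,"wx":0,"wy":0,"wz":0},{"tx":-0.711,"ty":0.788,"tz":0,"wx":0,"wy":0,"wz":0},{"tx":-0.711,"ty":0.788,"tz":0,"wx":0,"wy":0,"wz":0},{"tx":-0.711,"ty":0.788,"tz":0,"wx":0,"wy":0,"wz":0}]' 1 40
python3 -m handwheel '[{"tx":-0.711,"ty":0.788,"tz":0,"wx":0,"wy":0,"wz":0},{"tx":-0.711,"ty":0.788,"tz":0,"wx":0,"wy":0,"wz":0},{"tx":-0.711,"ty":0.788,"tz":0,"wx":0,"wy":0,"wz":0},{"tx":-0.711,"ty":0.788,"tz":0,"wx":0,"wy":0,"wz":0},{"tx":-0.711,"ty":0.788,"tz":0,"wx":0,"wy":0,"wz":0},{"tx":-0.711,"ty":0.788,"tz":0,"wx":0,"wy":0,"wz":0}]'
python3 - <<'E'
from h import *
show(); go(-152.9,-81.8,120,-167.9)
E
```

```text
time_s: 0.7
ee_pos: [0.3137, -0.3381, 0.2225]
tool_rot: [-0.551, 3.093, 0.001]
contact_force: [-0.5, -1.6, 0.1]
width: 0.0867
grasp_force: 0.0
time_s: 1.3
ee_pos: [0.4141, -0.0922, 0.2226]
tool_rot: [-0.552, 3.092, 0.001]
contact_force: [0.5, -0.3, 1.1]
width: 0.0869
grasp_force: 0.0
t1.3 corner xy [-264.  -318.7] z 222.6 yaw_c -162.65 tilt [-0.001  0.   ] F [ 0.5 -0.3] w 86.9 0.0
tx -0.706 ty 0.772 tz 0.411 wz 0.0291
```

```bash
python3 -m handwheel '[{"tx":-0.706,"ty":0.772,"tz":0.41,"wx":0,"wy":0,"wz":0.029},{"tx":-0.706,"ty":0.772,"tz":0.41,"wx":0,"wy":0,"wz":0.029},{"tx":-0.706,"ty":0.772,"tz":0.41,"wx":0,"wy":0,"wz":0.029},{"tx":-0.706,"ty":0.772,"tz":0.41,"wx":0,"wy":0,"wz":0.029},{"tx":-0.706,"ty":0.772,"tz":0.41,"wx":0,"wy":0,"wz":0.029},{"tx":-0.706,"ty":0.772,"tz":0.41,"wx":0,"wy":0,"wz":0.029},{"tx":-0.706,"ty":0.772,"tz":0.41,"wx":0,"wy":0,"wz":0.029},{"tx":-0.706,"ty":0.772,"tz":0.41,"wx":0,"wy":0,"wz":0.029}]'
python3 - <<'E'
from h import *
show(); go(-152.9,-81.8,37,-167.9)
E
```

```text
time_s: 2.1
ee_pos: [0.5124, 0.1463, 0.1191]
tool_rot: [0.405, -3.113, 0.001]
contact_force: [-0.4, -0.6, 0.6]
width: 0.0871
grasp_force: 0.0
t2.1 corner xy [-153.7  -85.5] z 119.1 yaw_c -168.09 tilt [ 0.002 -0.001] F [-0.5 -0.6] w 87.1 0.0
tx -0.007 ty 0.014 tz 0.328 wz -0.0011
```

```bash
python3 -m handwheel '[{"tx":-0.007,"ty":0.014,"tz":0.16,"wx":0,"wy":0,"wz":0},{"tx":-0.007,"ty":0.014,"tz":0.26,"wx":0,"wy":0,"wz":0},{"tx":-0.007,"ty":0.014,"tz":0.328,"wx":0,"wy":0,"wz":0},{"tx":-0.007,"ty":0.014,"tz":0.328,"wx":0,"wy":0,"wz":0},{"tx":-0.007,"ty":0.014,"tz":0.328,"wx":0,"wy":0,"wz":0}]'
python3 -m handwheel '[{"tx":0,"ty":0,"tz":0,"wx":0,"wy":0,"wz":0},{"tx":0,"ty":0,"tz":0,"wx":0,"wy":0,"wz":0},{"tx":0,"ty":0,"tz":0,"wx":0,"wy":0,"wz":0},{"tx":0,"ty":0,"tz":0,"wx":0,"wy":0,"wz":0},{"tx":0,"ty":0,"tz":0,"wx":0,"wy":0,"wz":0},{"tx":0,"ty":0,"tz":0,"wx":0,"wy":0,"wz":0}]' -1 25
python3 - <<'E'
from h import *
show(); go(-152.9,-81.8,37,-90)
E
```

```text
time_s: 2.6
ee_pos: [0.514, 0.1493, 0.0389]
tool_rot: [-0.402, 3.115, 0.0]
contact_force: [0.3, 0.6, 1.2]
width: 0.0871
grasp_force: 0.0
time_s: 3.2
ee_pos: [0.5139, 0.15, 0.0385]
tool_rot: [-0.404, 3.115, 0.0]
contact_force: [-0.8, -0.7, 3.3]
width: 0.0598
grasp_force: 25.0
t3.2 corner xy [-152.   -81.8] z 38.5 yaw_c -168.13 tilt [-0. -0.] F [-0.9 -0.7] w 59.8 24.998734085820615
tx 0.003 ty 0.001 tz 0.006 wz -0.4341
```

```bash
python3 -m handwheel '[{"tx":0,"ty":0,"tz":0,"wx":0,"wy":0,"wz":-0.02},{"tx":0,"ty":0,"tz":0,"wx":0,"wy":0,"wz":-0.05},{"tx":0,"ty":0,"tz":0,"wx":0,"wy":0,"wz":-0.09},{"tx":0,"ty":0,"tz":0,"wx":0,"wy":0,"wz":-0.13},{"tx":0,"ty":0,"tz":0,"wx":0,"wy":0,"wz":-0.17},{"tx":0,"ty":0,"tz":0,"wx":0,"wy":0,"wz":-0.21},{"tx":0,"ty":0,"tz":0,"wx":0,"wy":0,"wz":-0.25},{"tx":0,"ty":0,"tz":0,"wx":0,"wy":0,"wz":-0.29},{"tx":0,"ty":0,"tz":0,"wx":0,"wy":0,"wz":-0.33},{"tx":0,"ty":0,"tz":0,"wx":0,"wy":0,"wz":-0.37},{"tx":0,"ty":0,"tz":0,"wx":0,"wy":0,"wz":-0.41},{"tx":0,"ty":0,"tz":0,"wx":0,"wy":0,"wz":-0.434},{"tx":0,"ty":0,"tz":0,"wx":0,"wy":0,"wz":-0.434}]'
python3 - <<'E'
from h import *
show(); go(-70,-66,38.5,-90)
im=robot.get_image("top");cv2.imwrite("pics/t1.png",im[100:300,180:400,::-1].repeat(3,0).repeat(3,1))
E
```

```text
time_s: 4.5
ee_pos: [0.5144, 0.1507, 0.0385]
tool_rot: [-2.276, 2.163, -0.001]
contact_force: [0.4, 2.0, 3.0]
width: 0.0598
grasp_force: 25.0
t4.5 corner xy [-151.5  -81.3] z 38.5 yaw_c -89.98 tilt [-0.001 -0.001] F [0.5 2. ] w 59.8 25.00157087109983
tx -0.061 ty -0.326 tz 0.001 wz 0.0001
```

View pics/t1.png

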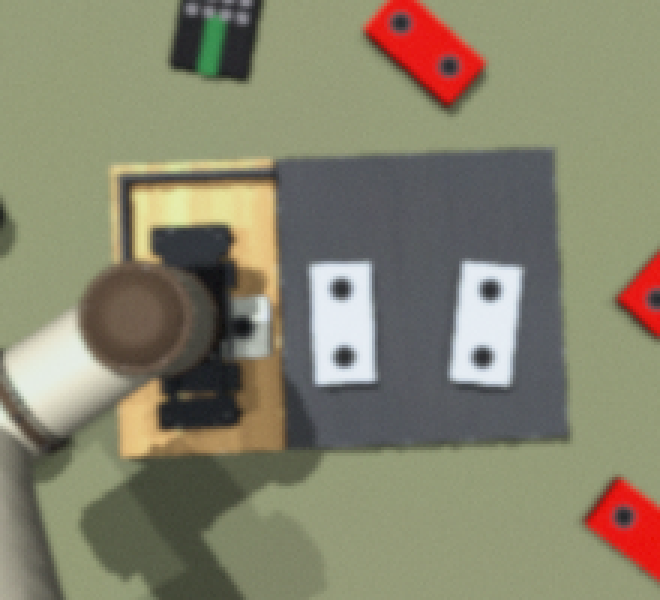

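The crop shows the gripped blank now crosswise, with its end at crop (250,325), clear of the second blank. I slide it towards the corner.

```bash
python3 -m handwheel '[{"tx":-0.01,"ty":-0.02,"tz":0,"wx":0,"wy":0,"wz":0},{"tx":-0.02,"ty":-0.06,"tz":0,"wx":0,"wy":0,"wz":0},{"tx":-0.03,"ty":-0.11,"tz":0,"wx":0,"wy":0,"wz":0},{"tx":-0.04,"ty":-0.16,"tz":0,"wx":0,"wy":0,"wz":0},{"tx":-0.05,"ty":-0.21,"tz":0,"wx":0,"wy":0,"wz":0},{"tx":-0.06,"ty":-0.26,"tz":0,"wx":0,"wy":0,"wz":0},{"tx":-0.06,"ty":-0.31,"tz":0,"wx":0,"wy":0,"wz":0},{"tx":-0.06,"ty":-0.326,"tz":0,"wx":0,"wy":0,"wz":0},{"tx":-0.06,"ty":-0.326,"tz":0,"wx":0,"wy":0,"wz":0}]'
python3 -m handwheel '[{"tx":-0.004,"ty":0,"tz":0,"wx":0,"wy":0,"wz":0},{"tx":-0.008,"ty":0,"tz":0,"wx":0,"wy":0,"wz":0},{"tx":-0.012,"ty":0,"tz":0,"wx":0,"wy":0,"wz":0},{"tx":-0.012,"ty":0,"tz":0,"wx":0,"wy":0,"wz":0}]'
python3 -c "from h import *
show()"
python3 -m handwheel '[{"tx":-0.004,"ty":0,"tz":0,"wx":0,"wy":0,"wz":0},{"tx":-0.008,"ty":0,"tz":0,"wx":0,"wy":0,"wz":0},{"tx":-0.008,"ty":0,"tz":0,"wx":0,"wy":0,"wz":0}]'
python3 -c "from h import *
show()"
```

```text
time_s: 5.45
ee_pos: [0.5923, 0.1677, 0.0383]
tool_rot: [2.27, -2.163, -0.003]
contact_force: [-4.3, -1.1, 8.6]
width: 0.0599
grasp_force: 24.9
time_s: 5.85
ee_pos: [0.5927, 0.1693, 0.0383]
tool_rot: [2.27, -2.162, -0.0]
contact_force: [-2.6, -5.4, 7.5]
width: 0.0599
grasp_force: 24.9
t5.8 corner xy [-72.3 -66.6] z 38.3 yaw_c -90.10 tilt [0.004 0.005] F [-2.9 -5.3] w 59.9 24.94552069605561
time_s: 6.15
ee_pos: [0.593, 0.1714, 0.0383]
tool_rot: [2.271, -2.162, 0.0]
contact_force: [-1.1, -6.3, 5.8]
width: 0.0595
grasp_force: 24.9
t6.2 corner xy [-72.  -64.5] z 38.3 yaw_c -90.10 tilt [0.004 0.004] F [-1.4 -6.2] w 59.5 24.94691410451196
```

```bash
for i in 1 2 3; do python3 -m handwheel '[{"tx":-0.004,"ty":0,"tz":0,"wx":0,"wy":0,"wz":0},{"tx":-0.008,"ty":0,"tz":0,"wx":0,"wy":0,"wz":0},{"tx":-0.008,"ty":0,"tz":0,"wx":0,"wy":0,"wz":0}]' >/dev/null
python3 -c "from h import *
show()"; done
```

```text
t6.5 corner xy [-71.7 -62.4] z 38.4 yaw_c -90.10 tilt [0.004 0.003] F [-0.9 -4.9] w 59.6 24.948098116437905
t6.8 corner xy [-71.7 -62.1] z 38.4 yaw_c -90.14 tilt [0.006 0.004] F [  0.6 -11.7] w 59.7 24.96800240012817
t7.0 corner xy [-71.8 -62. ] z 38.3 yaw_c -90.16 tilt [0.008 0.005] F [  1.1 -17.2] w 59.7 24.978707099799067
```

```bash
python3 -m handwheel '[{"tx":0.01,"ty":0,"tz":0,"wx":0,"wy":0,"wz":0},{"tx":0.01,"ty":0,"tz":0,"wx":0,"wy":0,"wz":0},{"tx":0.01,"ty":0,"tz":0,"wx":0,"wy":0,"wz":0},{"tx":0.01,"ty":0,"tz":0,"wx":0,"wy":0,"wz":0},{"tx":0.01,"ty":0,"tz":-0.1,"wx":0,"wy":0,"wz":0},{"tx":0.01,"ty":0,"tz":-0.18,"wx":0,"wy":0,"wz":0}]' 1
python3 -m handwheel '[{"tx":0,"ty":0.23,"tz":-0.02,"wx":0,"wy":0,"wz":0.5},{"tx":0,"ty":0.23,"tz":-0.02,"wx":0,"wy":0,"wz":0.5},{"tx":0,"ty":0.23,"tz":-0.02,"wx":0,"wy":0,"wz":0.5},{"tx":0,"ty":0.23,"tz":-0.02,"wx":0,"wy":0,"wz":0.5},{"tx":0,"ty":0.23,"tz":-0.02,"wx":0,"wy":0,"wz":0.5},{"tx":0,"ty":0.23,"tz":-0.02,"wx":0,"wy":0,"wz":0.5},{"tx":0,"ty":0.23,"tz":-0.02,"wx":0,"wy":0,"wz":0.5},{"tx":0,"ty":0.23,"tz":-0.02,"wx":0,"wy":0,"wz":0.5},{"tx":0,"ty":0.23,"tz":-0.02,"wx":0,"wy":0,"wz":0.5},{"tx":0,"ty":0.23,"tz":-0.02,"wx":0,"wy":0,"wz":0.5},{"tx":0,"ty":0.23,"tz":-0.02,"wx":0,"wy":0,"wz":0.5},{"tx":0,"ty":0.23,"tz":-0.02,"wx":0,"wy":0,"wz":0.5}]' 0.5
python3 -c "from h import *
show();go(-130,-62,38,180)"
```

```text
time_s: 7.65
ee_pos: [0.5938, 0.1781, 0.0832]
tool_rot: [2.277, -2.163, -0.0]
contact_force: [1.0, 0.2, 0.6]
width: 0.0867
grasp_force: 0.0
time_s: 8.85
ee_pos: [0.5364, 0.1752, 0.088]
tool_rot: [0.08, -3.141, -0.0]
contact_force: [-0.2, -0.4, 0.0]
width: 0.0653
grasp_force: 0.0
t8.8 corner xy [-128.3  -57.8] z 88.0 yaw_c -179.98 tilt [0. 0.] F [-0.2 -0.4] w 65.3 0.0
tx 0.007 ty -0.017 tz 0.200 wz 0.0001
```

```bash
python3 -m handwheel '[{"tx":0.007,"ty":-0.017,"tz":0.1,"wx":0,"wy":0,"wz":0},{"tx":0.007,"ty":-0.017,"tz":0.2,"wx":0,"wy":0,"wz":0},{"tx":0.007,"ty":-0.017,"tz":0.2,"wx":0,"wy":0,"wz":0},{"tx":-0.03,"ty":-0.017,"tz":0.2,"wx":0,"wy":0,"wz":0},{"tx":-0.06,"ty":-0.017,"tz":0.2,"wx":0,"wy":0,"wz":0},{"tx":-0.08,"ty":-0.017,"tz":0.2,"wx":0,"wy":0,"wz":0},{"tx":-0.1,"ty":-0.017,"tz":0.2,"wx":0,"wy":0,"wz":0},{"tx":-0.12,"ty":-0.017,"tz":0.2,"wx":0,"wy":0,"wz":0},{"tx":-0.14,"ty":-0.017,"tz":0.2,"wx":0,"wy":0,"wz":0},{"tx":-0.16,"ty":-0.017,"tz":0.2,"wx":0,"wy":0,"wz":0},{"tx":-0.18,"ty":-0.017,"tz":0.2,"wx":0,"wy":0,"wz":0},{"tx":-0.2,"ty":-0.017,"tz":0.2,"wx":0,"wy":0,"wz":0}]'
python3 - <<'E'
from h import *
show()
im=robot.get_image("scene");cv2.imwrite("pics/s2.png",im[160:290,250:450,::-1].repeat(4,0).repeat(4,1))
E
```

```text
time_s: 10.05
ee_pos: [0.5861, 0.1725, 0.0388]
tool_rot: [0.079, -3.139, 0.001]
contact_force: [-5.1, -1.2, 3.0]
width: 0.0652
grasp_force: 2.5
t10.1 corner xy [-78.8 -63. ] z 38.8 yaw_c -180.04 tilt [ 0.002 -0.   ] F [-5.1 -1. ] w 65.2 2.5072880694642663
```

View pics/s2.png

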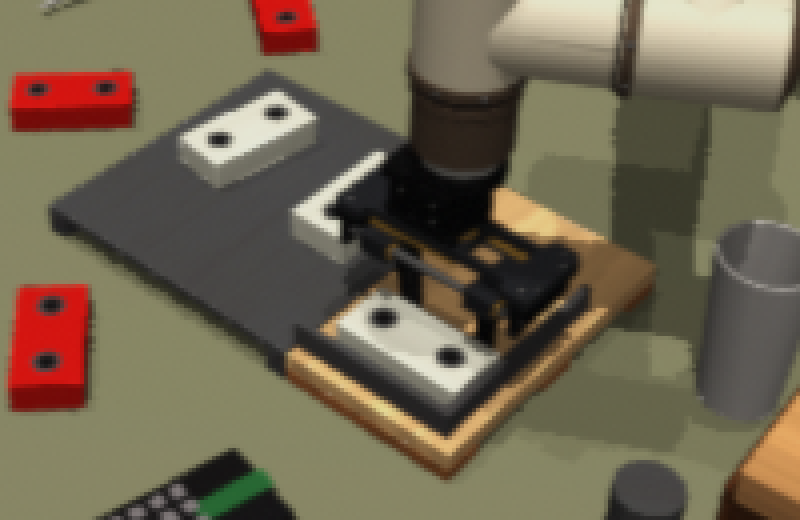

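The crosswise blank sits square against the side fence, about 8 mm short of the far fence. I push it home slowly.

```bash
python3 -m handwheel '[{"tx":-0.008,"ty":0,"tz":0,"wx":0,"wy":0,"wz":0},{"tx":-0.016,"ty":0,"tz":0,"wx":0,"wy":0,"wz":0},{"tx":-0.02,"ty":0,"tz":0,"wx":0,"wy":0,"wz":0},{"tx":-0.02,"ty":0,"tz":0,"wx":0,"wy":0,"wz":0}]' >/dev/null
for i in 1 2 3 4; do python3 -c "from h import *
show()"; python3 -m handwheel '[{"tx":-0.004,"ty":0,"tz":0,"wx":0,"wy":0,"wz":0},{"tx":-0.008,"ty":0,"tz":0,"wx":0,"wy":0,"wz":0},{"tx":-0.008,"ty":0,"tz":0,"wx":0,"wy":0,"wz":0}]' >/dev/null
done; python3 -c "from h import *
show()"
```

```text
t10.5 corner xy [-73.5 -62.9] z 38.3 yaw_c -180.03 tilt [ 0.001 -0.   ] F [-4.2  0.2] w 64.9 2.3465800937265158
t10.8 corner xy [-71.4 -62.8] z 38.2 yaw_c -180.03 tilt [ 0. -0.] F [-4.7 -0.1] w 65.1 2.378761083818972
t11.1 corner xy [-69.3 -62.8] z 38.2 yaw_c -180.03 tilt [ 0. -0.] F [-5.3  0.6] w 65.3 2.370403613895178
t11.4 corner xy [-68.6 -62.8] z 38.1 yaw_c -180.04 tilt [ 0.003 -0.001] F [-8.7  1.1] w 65.3 3.905563820153475
t11.7 corner xy [-68.5 -62.8] z 38.0 yaw_c -180.05 tilt [ 0.007 -0.001] F [-13.6   2. ] w 65.2 6.392680127173662
```

```bash
python3 -m handwheel '[{"tx":-0.008,"ty":0,"tz":0,"wx":0,"wy":0,"wz":0},{"tx":-0.008,"ty":0,"tz":0,"wx":0,"wy":0,"wz":0}]'
python3 -c "from h import *
show()"
python3 -m handwheel '[{"tx":0.05,"ty":0,"tz":0,"wx":0,"wy":0,"wz":0},{"tx":0.1,"ty":0,"tz":0,"wx":0,"wy":0,"wz":0},{"tx":0.1,"ty":0,"tz":-0.2,"wx":0,"wy":0,"wz":0},{"tx":0.1,"ty":0,"tz":-0.2,"wx":0,"wy":0,"wz":0},{"tx":0.37,"ty":-0.83,"tz":-0.2,"wx":0,"wy":0,"wz":-0.5},{"tx":0.37,"ty":-0.83,"tz":-0.2,"wx":0,"wy":0,"wz":-0.5},{"tx":0.37,"ty":-0.83,"tz":-0.2,"wx":0,"wy":0,"wz":-0.5},{"tx":0.37,"ty":-0.83,"tz":-0.2,"wx":0,"wy":0,"wz":-0.5},{"tx":0.37,"ty":-0.83,"tz":-0.2,"wx":0,"wy":0,"wz":-0.5},{"tx":0.37,"ty":-0.83,"tz":-0.2,"wx":0,"wy":0,"wz":-0.5},{"tx":0.37,"ty":-0.83,"tz":-0.2,"wx":0,"wy":0,"wz":-0.5},{"tx":0.37,"ty":-0.83,"tz":-0.2,"wx":0,"wy":0,"wz":-0.5},{"tx":0.37,"ty":-0.83,"tz":-0.2,"wx":0,"wy":0,"wz":-0.5},{"tx":0.37,"ty":-0.83,"tz":-0.2,"wx":0,"wy":0,"wz":-0.5},{"tx":0.37,"ty":-0.83,"tz":-0.2,"wx":0,"wy":0,"wz":-0.5},{"tx":0.37,"ty":-0.83,"tz":-0.2,"wx":0,"wy":0,"wz":-0.5}]' 0.7
python3 -c "from h import *
show();go(-153,-275,38,-90)"
```

```text
time_s: 11.9
ee_pos: [0.5964, 0.1732, 0.0379]
tool_rot: [0.078, -3.13, 0.004]
contact_force: [-18.0, 2.1, 13.2]
width: 0.0651
grasp_force: 8.8
t11.9 corner xy [-68.5 -62.9] z 37.9 yaw_c -180.07 tilt [ 0.011 -0.002] F [-17.8   3. ] w 65.1 8.763526193797588
time_s: 13.5
ee_pos: [0.5219, -0.038, 0.0886]
tool_rot: [-2.274, 2.162, -0.005]
contact_force: [0.2, -0.2, 1.2]
width: 0.0741
grasp_force: 0.0
t13.5 corner xy [-153.7 -270.1] z 88.6 yaw_c -90.01 tilt [-0.    -0.005] F [ 0.2 -0.2] w 74.1 0.0
tx 0.020 ty -0.002 tz 0.202 wz -0.0001
```

```bash
python3 -m handwheel '[{"tx":0.02,"ty":0,"tz":0.1,"wx":0,"wy":0,"wz":0},{"tx":0.02,"ty":0,"tz":0.2,"wx":0,"wy":0,"wz":0},{"tx":0.02,"ty":0,"tz":0.2,"wx":0,"wy":0,"wz":0},{"tx":-0.02,"ty":0,"tz":0.2,"wx":0,"wy":0,"wz":0},{"tx":-0.05,"ty":0,"tz":0.2,"wx":0,"wy":0,"wz":0},{"tx":-0.07,"ty":0,"tz":0.2,"wx":0,"wy":0,"wz":0},{"tx":-0.1,"ty":0,"tz":0.2,"wx":0,"wy":0,"wz":0},{"tx":-0.13,"ty":0,"tz":0.2,"wx":0,"wy":0,"wz":0},{"tx":-0.17,"ty":0,"tz":0.2,"wx":0,"wy":0,"wz":0},{"tx":-0.21,"ty":0,"tz":0.2,"wx":0,"wy":0,"wz":0},{"tx":-0.25,"ty":0,"tz":0.2,"wx":0,"wy":0,"wz":0},{"tx":-0.29,"ty":0,"tz":0.2,"wx":0,"wy":0,"wz":0},{"tx":-0.33,"ty":0,"tz":0.2,"wx":0,"wy":0,"wz":0},{"tx":-0.37,"ty":0,"tz":0.2,"wx":0,"wy":0,"wz":0},{"tx":-0.41,"ty":0,"tz":0.2,"wx":0,"wy":0,"wz":0},{"tx":-0.45,"ty":0,"tz":0.2,"wx":0,"wy":0,"wz":0},{"tx":-0.49,"ty":0,"tz":0.2,"wx":0,"wy":0,"wz":0},{"tx":-0.53,"ty":0,"tz":0.2,"wx":0,"wy":0,"wz":0},{"tx":-0.56,"ty":0,"tz":0.2,"wx":0,"wy":0,"wz":0},{"tx":-0.58,"ty":0,"tz":0.2,"wx":0,"wy":0,"wz":0}]'
python3 -c "from h import *
show();go(-153,-80,38,-90)"
```

```text
time_s: 15.5
ee_pos: [0.5123, 0.1068, 0.0389]
tool_rot: [2.277, -2.164, 0.001]
contact_force: [0.7, -5.4, 4.0]
width: 0.0738
grasp_force: 2.9
t15.5 corner xy [-155.8 -125. ] z 38.9 yaw_c -89.99 tilt [ 0.001 -0.   ] F [ 0.5 -5.4] w 73.8 2.8510990971699357
tx -0.180 ty -0.011 tz 0.003 wz 0.0001
```

```bash
python3 -m handwheel '[{"tx":-0.03,"ty":0,"tz":0,"wx":0,"wy":0,"wz":0},{"tx":-0.06,"ty":0,"tz":0,"wx":0,"wy":0,"wz":0},{"tx":-0.09,"ty":0,"tz":0,"wx":0,"wy":0,"wz":0},{"tx":-0.12,"ty":0,"tz":0,"wx":0,"wy":0,"wz":0},{"tx":-0.14,"ty":0,"tz":0,"wx":0,"wy":0,"wz":0},{"tx":-0.16,"ty":0,"tz":0,"wx":0,"wy":0,"wz":0},{"tx":-0.18,"ty":0,"tz":0,"wx":0,"wy":0,"wz":0},{"tx":-0.19,"ty":0,"tz":0,"wx":0,"wy":0,"wz":0},{"tx":-0.19,"ty":0,"tz":0,"wx":0,"wy":0,"wz":0}]' >/dev/null
for i in 1 2 3 4 ; do python3 -c "from h import *
show()"; python3 -m handwheel '[{"tx":-0.004,"ty":0,"tz":0,"wx":0,"wy":0,"wz":0},{"tx":-0.008,"ty":0,"tz":0,"wx":0,"wy":0,"wz":0},{"tx":-0.008,"ty":0,"tz":0,"wx":0,"wy":0,"wz":0}]' >/dev/null
done; python3 -c "from h import *
show()"
```

```text
t16.4 corner xy [-156.   -77.5] z 38.3 yaw_c -90.01 tilt [0. 0.] F [-0.  -3.3] w 74.0 1.659541712142527
t16.7 corner xy [-156.   -76.1] z 38.2 yaw_c -90.03 tilt [0.001 0.001] F [-0.5 -5.8] w 73.7 2.4406420066952705
t17.0 corner xy [-156.   -74.1] z 38.2 yaw_c -90.04 tilt [0.001 0.001] F [ 0.6 -5.1] w 74.3 2.540598325431347
t17.3 corner xy [-156.1  -72.7] z 38.2 yaw_c -90.09 tilt [0.001 0.001] F [ 1.  -7.8] w 74.0 3.791896104812622
t17.6 corner xy [-156.2  -72.6] z 38.2 yaw_c -90.11 tilt [0.004 0.002] F [  2.6 -14.5] w 74.1 7.3812079802155495
```

```bash
python3 -m handwheel '[{"tx":0.05,"ty":0,"tz":0,"wx":0,"wy":0,"wz":0},{"tx":0.1,"ty":0,"tz":0,"wx":0,"wy":0,"wz":0},{"tx":0.1,"ty":0,"tz":-0.2,"wx":0,"wy":0,"wz":0},{"tx":0.1,"ty":0,"tz":-0.2,"wx":0,"wy":0,"wz":0},{"tx":-0.14,"ty":0.34,"tz":-0.2,"wx":0,"wy":0,"wz":0.5},{"tx":-0.14,"ty":0.34,"tz":-0.2,"wx":0,"wy":0,"wz":0.5},{"tx":-0.14,"ty":0.34,"tz":-0.2,"wx":0,"wy":0,"wz":0.5},{"tx":-0.14,"ty":0.34,"tz":-0.2,"wx":0,"wy":0,"wz":0.5},{"tx":-0.14,"ty":0.34,"tz":-0.2,"wx":0,"wy":0,"wz":0.5},{"tx":-0.14,"ty":0.34,"tz":-0.2,"wx":0,"wy":0,"wz":0.5},{"tx":-0.14,"ty":0.34,"tz":-0.2,"wx":0,"wy":0,"wz":0.5},{"tx":-0.14,"ty":0.34,"tz":-0.2,"wx":0,"wy":0,"wz":0.5},{"tx":-0.14,"ty":0.34,"tz":-0.2,"wx":0,"wy":0,"wz":0.5},{"tx":-0.14,"ty":0.34,"tz":-0.2,"wx":0,"wy":0,"wz":0.5},{"tx":-0.14,"ty":0.34,"tz":-0.2,"wx":0,"wy":0,"wz":0.5},{"tx":-0.14,"ty":0.34,"tz":-0.2,"wx":0,"wy":0,"wz":0.5}]' -0.65
python3 - <<'E'
from h import *
show();go(-240,-33,38,180)
im=robot.get_image("top");
for b in blanks("top",im):
    print(b[1],b[2],[np.round(w2c(np.array(q)/1000),1).tolist() for q in [b[0]]+(b[3] or [])])
cv2.imwrite("pics/t3.png",im[140:270,205:385,::-1].repeat(4,0).repeat(4,1))
E
```

```text
time_s: 19.2
ee_pos: [0.423, 0.1931, 0.088]
tool_rot: [-0.079, 3.14, 0.002]
contact_force: [-0.1, -0.3, 0.1]
width: 0.0152
grasp_force: 0.0
t19.2 corner xy [-240.6  -34.3] z 88.0 yaw_c -180.02 tilt [-0.001  0.001] F [-0.2 -0.3] w 15.2 0.0
tx -0.002 ty 0.005 tz 0.200 wz -0.0001
[ 99.1 101.2] 45.4 [[-331.1, 147.4]]
[116.7  62.8] 0.7 [[-151.1, -31.5], [-121.3, -31.8], [-189.2, -31.5]]
[ 62.4 122.8] 83.6 [[-161.0, -359.3], [-127.7, -364.8], [-194.6, -353.7]]
[ 63.7 122.3] 3.1 [[-29.3, -63.0], [-29.1, -96.6], [-29.0, -28.6]]
```

View pics/t3.png

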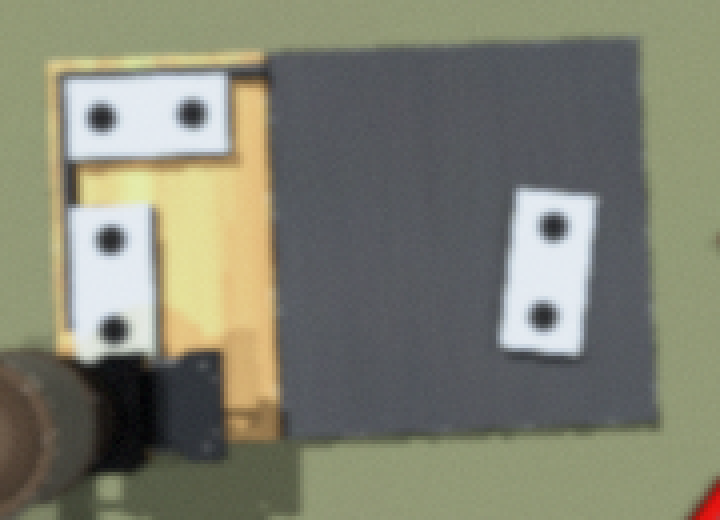

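The view shows the crosswise blank against the far fence and the second blank along the side fence, about 34 mm short of the first. I push its end now.

```bash
python3 -m handwheel '[{"tx":0,"ty":0.005,"tz":0.1,"wx":0,"wy":0,"wz":0},{"tx":0,"ty":0.005,"tz":0.2,"wx":0,"wy":0,"wz":0},{"tx":0,"ty":0.005,"tz":0.2,"wx":0,"wy":0,"wz":0},{"tx":-0.03,"ty":0.005,"tz":0.2,"wx":0,"wy":0,"wz":0},{"tx":-0.06,"ty":0.005,"tz":0.2,"wx":0,"wy":0,"wz":0},{"tx":-0.08,"ty":0.005,"tz":0.2,"wx":0,"wy":0,"wz":0},{"tx":-0.1,"ty":0.005,"tz":0.2,"wx":0,"wy":0,"wz":0},{"tx":-0.12,"ty":0.005,"tz":0.2,"wx":0,"wy":0,"wz":0},{"tx":-0.14,"ty":0.005,"tz":0.2,"wx":0,"wy":0,"wz":0},{"tx":-0.16,"ty":0.005,"tz":0.2,"wx":0,"wy":0,"wz":0},{"tx":-0.18,"ty":0.005,"tz":0.2,"wx":0,"wy":0,"wz":0},{"tx":-0.195,"ty":0.005,"tz":0.2,"wx":0,"wy":0,"wz":0},{"tx":-0.195,"ty":0.005,"tz":0.2,"wx":0,"wy":0,"wz":0}]' >/dev/null
for i in 1 2 3 4 ; do python3 -c "from h import *
show()"; python3 -m handwheel '[{"tx":-0.004,"ty":0,"tz":0,"wx":0,"wy":0,"wz":0},{"tx":-0.008,"ty":0,"tz":0,"wx":0,"wy":0,"wz":0},{"tx":-0.008,"ty":0,"tz":0,"wx":0,"wy":0,"wz":0}]' >/dev/null
done; python3 -c "from h import *
show()"
```

```text
t20.6 corner xy [-191.8  -33.8] z 38.6 yaw_c -180.06 tilt [ 0. -0.] F [-2.5 -1.3] w 15.1 1.3903266907436773
t20.9 corner xy [-190.7  -33.9] z 38.3 yaw_c -180.04 tilt [ 0.002 -0.001] F [-4.9 -0.3] w 15.5 2.44877805467695
t21.1 corner xy [-188.7  -33.8] z 38.3 yaw_c -180.04 tilt [ 0.001 -0.001] F [-4.1 -0.5] w 15.3 2.498542391695082
t21.4 corner xy [-188.4  -34. ] z 38.3 yaw_c -180.05 tilt [ 0.005 -0.001] F [-11.1   2.2] w 15.4 5.414522308856249
t21.8 corner xy [-188.4  -34.2] z 38.2 yaw_c -180.07 tilt [ 0.008 -0.002] F [-16.3   4.5] w 15.1 8.476565759629011
```

```bash
python3 -m handwheel '[{"tx":0.04,"ty":0,"tz":0,"wx":0,"wy":0,"wz":0},{"tx":0.08,"ty":0,"tz":0,"wx":0,"wy":0,"wz":0},{"tx":0.08,"ty":0,"tz":-0.2,"wx":0,"wy":0,"wz":0},{"tx":0.08,"ty":0,"tz":-0.2,"wx":0,"wy":0,"wz":0},{"tx":-0.62,"ty":-0.47,"tz":-0.2,"wx":0,"wy":0,"wz":-0.5},{"tx":-0.62,"ty":-0.47,"tz":-0.2,"wx":0,"wy":0,"wz":-0.5},{"tx":-0.62,"ty":-0.47,"tz":-0.2,"wx":0,"wy":0,"wz":-0.5},{"tx":-0.62,"ty":-0.47,"tz":-0.2,"wx":0,"wy":0,"wz":-0.5},{"tx":-0.62,"ty":-0.47,"tz":-0.2,"wx":0,"wy":0,"wz":-0.5},{"tx":-0.62,"ty":-0.47,"tz":-0.2,"wx":0,"wy":0,"wz":-0.5},{"tx":-0.62,"ty":-0.47,"tz":-0.2,"wx":0,"wy":0,"wz":-0.5},{"tx":-0.62,"ty":-0.47,"tz":-0.2,"wx":0,"wy":0,"wz":-0.5},{"tx":-0.62,"ty":-0.47,"tz":-0.2,"wx":0,"wy":0,"wz":-0.5},{"tx":-0.62,"ty":-0.47,"tz":-0.2,"wx":0,"wy":0,"wz":-0.5},{"tx":-0.62,"ty":-0.47,"tz":-0.2,"wx":0,"wy":0,"wz":-0.5},{"tx":-0.62,"ty":-0.47,"tz":-0.2,"wx":0,"wy":0,"wz":-0.5}]' -1
python3 - <<'E'
from h import *
show();go(-30,-148,38,-90)
E
```

```text
time_s: 23.35
ee_pos: [0.6409, 0.0873, 0.0881]
tool_rot: [-2.275, 2.164, -0.002]
contact_force: [0.7, 0.4, -0.4]
width: 0.0004
grasp_force: 0.0
t23.4 corner xy [ -28.4 -150.9] z 88.1 yaw_c -90.04 tilt [-0.    -0.002] F [0.7 0.4] w 0.4 0.0
tx -0.012 ty 0.007 tz 0.200 wz -0.0002
```

```bash
python3 -m handwheel '[{"tx":-0.01,"ty":0.01,"tz":0.1,"wx":0,"wy":0,"wz":0},{"tx":-0.01,"ty":0.01,"tz":0.2,"wx":0,"wy":0,"wz":0},{"tx":-0.01,"ty":0.01,"tz":0.2,"wx":0,"wy":0,"wz":0},{"tx":-0.04,"ty":0.01,"tz":0.2,"wx":0,"wy":0,"wz":0},{"tx":-0.06,"ty":0.01,"tz":0.2,"wx":0,"wy":0,"wz":0},{"tx":-0.068,"ty":0.01,"tz":0.2,"wx":0,"wy":0,"wz":0},{"tx":-0.074,"ty":0.01,"tz":0.2,"wx":0,"wy":0,"wz":0},{"tx":-0.074,"ty":0.01,"tz":0.2,"wx":0,"wy":0,"wz":0}]' >/dev/null
for i in 1 2 3 4 ; do python3 -c "from h import *
show()"; python3 -m handwheel '[{"tx":-0.004,"ty":0,"tz":0,"wx":0,"wy":0,"wz":0},{"tx":-0.008,"ty":0,"tz":0,"wx":0,"wy":0,"wz":0},{"tx":-0.008,"ty":0,"tz":0,"wx":0,"wy":0,"wz":0}]' >/dev/null
done; python3 -c "from h import *
show()"
```

```text
t24.1 corner xy [ -30.2 -133.1] z 39.7 yaw_c -90.02 tilt [ 0.001 -0.003] F [ 1.7 -4.5] w 0.7 2.1537924790754914
t24.4 corner xy [ -30.3 -133. ] z 39.8 yaw_c -90.04 tilt [ 0.003 -0.002] F [  2.8 -10.2] w 0.3 5.111204031854868
t24.8 corner xy [ -30.3 -133. ] z 39.8 yaw_c -90.07 tilt [ 0.005 -0.001] F [  3.9 -16.3] w 0.0 7.968801241368055
t25.1 corner xy [ -30.3 -132.9] z 39.8 yaw_c -90.09 tilt [ 0.007 -0.   ] F [  5.5 -22. ] w 0.1 10.821087593212724
t25.4 corner xy [ -30.4 -132.8] z 39.8 yaw_c -90.11 tilt [0.01  0.001] F [  6.6 -26.8] w 0.4 13.658878728747368
```

```bash
python3 -m handwheel '[{"tx":0.04,"ty":0,"tz":0,"wx":0,"wy":0,"wz":0},{"tx":0.08,"ty":0,"tz":0,"wx":0,"wy":0,"wz":0},{"tx":0.08,"ty":0,"tz":-0.2,"wx":0,"wy":0,"wz":0},{"tx":0.08,"ty":0,"tz":-0.2,"wx":0,"wy":0,"wz":0},{"tx":0.9,"ty":0.53,"tz":-0.2,"wx":0,"wy":0,"wz":0},{"tx":0.9,"ty":0.53,"tz":-0.2,"wx":0,"wy":0,"wz":0},{"tx":0.9,"ty":0.53,"tz":-0.2,"wx":0,"wy":0,"wz":0},{"tx":0.9,"ty":0.53,"tz":-0.2,"wx":0,"wy":0,"wz":0},{"tx":0.9,"ty":0.53,"tz":-0.2,"wx":0,"wy":0,"wz":0},{"tx":0.9,"ty":0.53,"tz":-0.2,"wx":0,"wy":0,"wz":0}]' 0.7
python3 -m handwheel '[{"tx":0.28,"ty":0,"tz":0,"wx":0,"wy":0,"wz":0},{"tx":0.28,"ty":0,"tz":0,"wx":0,"wy":0,"wz":0},{"tx":0.28,"ty":0,"tz":0,"wx":0,"wy":0,"wz":0},{"tx":0.28,"ty":0,"tz":0,"wx":0,"wy":0,"wz":0}]'
python3 - <<'E'
from h import *
show();go(-161,-422,38,-90)
E
```

```text
time_s: 26.35
ee_pos: [0.5126, -0.1203, 0.0886]
tool_rot: [-2.271, 2.17, 0.001]
contact_force: [-0.3, 0.4, -0.3]
width: 0.0701
grasp_force: 0.0
time_s: 26.75
ee_pos: [0.5196, -0.1871, 0.0883]
tool_rot: [-2.276, 2.164, -0.001]
contact_force: [0.1, 0.9, 0.5]
width: 0.0744
grasp_force: 0.0
t26.8 corner xy [-163.5 -418.9] z 88.3 yaw_c -90.03 tilt [-0.    -0.001] F [0.2 0.9] w 74.4 0.0
tx 0.013 ty -0.010 tz 0.201 wz -0.0002
```

```bash
python3 -m handwheel '[{"tx":0.013,"ty":-0.01,"tz":0.1,"wx":0,"wy":0,"wz":0},{"tx":0.013,"ty":-0.01,"tz":0.2,"wx":0,"wy":0,"wz":0},{"tx":0.013,"ty":-0.01,"tz":0.2,"wx":0,"wy":0,"wz":0},{"tx":-0.02,"ty":-0.01,"tz":0.2,"wx":0,"wy":0,"wz":0},{"tx":-0.05,"ty":-0.01,"tz":0.2,"wx":0,"wy":0,"wz":0},{"tx":-0.07,"ty":-0.01,"tz":0.2,"wx":0,"wy":0,"wz":0},{"tx":-0.09,"ty":-0.01,"tz":0.2,"wx":0,"wy":0,"wz":0},{"tx":-0.11,"ty":-0.01,"tz":0.2,"wx":0,"wy":0,"wz":0},{"tx":-0.13,"ty":-0.01,"tz":0.2,"wx":0,"wy":0,"wz":0},{"tx":-0.15,"ty":-0.01,"tz":0.2,"wx":0,"wy":0,"wz":0},{"tx":-0.17,"ty":-0.01,"tz":0.2,"wx":0,"wy":0,"wz":0},{"tx":-0.19,"ty":-0.01,"tz":0.2,"wx":0,"wy":0,"wz":0},{"tx":-0.21,"ty":-0.01,"tz":0.2,"wx":0,"wy":0,"wz":0},{"tx":-0.24,"ty":-0.01,"tz":0.2,"wx":0,"wy":0,"wz":0},{"tx":-0.28,"ty":-0.01,"tz":0.2,"wx":0,"wy":0,"wz":0},{"tx":-0.32,"ty":-0.01,"tz":0.2,"wx":0,"wy":0,"wz":0},{"tx":-0.36,"ty":-0.01,"tz":0.2,"wx":0,"wy":0,"wz":0},{"tx":-0.39,"ty":-0.01,"tz":0.2,"wx":0,"wy":0,"wz":0},{"tx":-0.39,"ty":-0.01,"tz":0.2,"wx":0,"wy":0,"wz":0}]'
python3 - <<'E'
from h import *
show();go(-161,-142,38,-90)
im=robot.get_image("top");
cv2.imwrite("pics/t4.png",im[140:270,205:385,::-1].repeat(4,0).repeat(4,1))
E
```

```text
time_s: 28.65
ee_pos: [0.5162, -0.0897, 0.0385]
tool_rot: [2.278, -2.164, -0.0]
contact_force: [-0.1, -0.6, 0.6]
width: 0.0741
grasp_force: 0.3
t28.6 corner xy [-161.9 -321.4] z 38.5 yaw_c -89.97 tilt [-0.  0.] F [-0.1 -0.6] w 74.1 0.26630443346221
tx -0.718 ty -0.004 tz 0.002 wz 0.0002
```

View pics/t4.png

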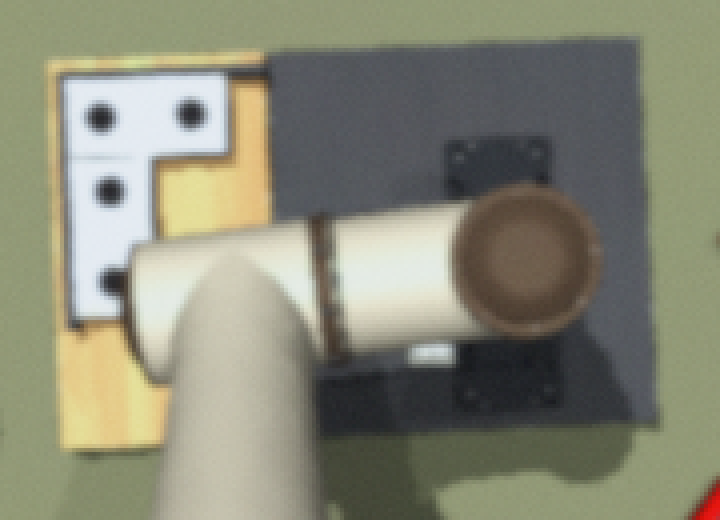

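The first two blanks are snug in the corner, and the third one's visible near end at (430,355) looks square to the fingers. I keep pushing.

```bash
python3 -m handwheel '[{"tx":-0.02,"ty":0,"tz":0,"wx":0,"wy":0,"wz":0},{"tx":-0.05,"ty":0,"tz":0,"wx":0,"wy":0,"wz":0},{"tx":-0.09,"ty":0,"tz":0,"wx":0,"wy":0,"wz":0},{"tx":-0.13,"ty":0,"tz":0,"wx":0,"wy":0,"wz":0},{"tx":-0.17,"ty":0,"tz":0,"wx":0,"wy":0,"wz":0},{"tx":-0.21,"ty":0,"tz":0,"wx":0,"wy":0,"wz":0},{"tx":-0.25,"ty":0,"tz":0,"wx":0,"wy":0,"wz":0},{"tx":-0.29,"ty":0,"tz":0,"wx":0,"wy":0,"wz":0},{"tx":-0.33,"ty":0,"tz":0,"wx":0,"wy":0,"wz":0},{"tx":-0.37,"ty":0,"tz":0,"wx":0,"wy":0,"wz":0},{"tx":-0.41,"ty":0,"tz":0,"wx":0,"wy":0,"wz":0},{"tx":-0.45,"ty":0,"tz":0,"wx":0,"wy":0,"wz":0},{"tx":-0.49,"ty":0,"tz":0,"wx":0,"wy":0,"wz":0},{"tx":-0.53,"ty":0,"tz":0,"wx":0,"wy":0,"wz":0},{"tx":-0.57,"ty":0,"tz":0,"wx":0,"wy":0,"wz":0},{"tx":-0.61,"ty":0,"tz":0,"wx":0,"wy":0,"wz":0},{"tx":-0.64,"ty":0,"tz":0,"wx":0,"wy":0,"wz":0},{"tx":-0.67,"ty":0,"tz":0,"wx":0,"wy":0,"wz":0},{"tx":-0.7,"ty":0,"tz":0,"wx":0,"wy":0,"wz":0},{"tx":-0.72,"ty":0,"tz":0,"wx":0,"wy":0,"wz":0}]' >/dev/null
python3 -m handwheel '[{"tx":-0.008,"ty":0,"tz":0,"wx":0,"wy":0,"wz":0},{"tx":-0.012,"ty":0,"tz":0,"wx":0,"wy":0,"wz":0},{"tx":-0.012,"ty":0,"tz":0,"wx":0,"wy":0,"wz":0}]' >/dev/null
for i in 1 2 3 4 ; do python3 -c "from h import *
show()"; python3 -m handwheel '[{"tx":-0.004,"ty":0,"tz":0,"wx":0,"wy":0,"wz":0},{"tx":-0.008,"ty":0,"tz":0,"wx":0,"wy":0,"wz":0},{"tx":-0.008,"ty":0,"tz":0,"wx":0,"wy":0,"wz":0}]' >/dev/null
done; python3 -c "from h import *
show()"
```

```text
t31.0 corner xy [-162.6 -139.9] z 38.0 yaw_c -90.04 tilt [0.002 0.003] F [-0.6 -4. ] w 73.9 2.4724425561726093
t31.3 corner xy [-162.6 -138. ] z 38.0 yaw_c -90.05 tilt [0.002 0.003] F [ 0.3 -5.5] w 73.9 2.780240708962083
t31.6 corner xy [-162.6 -136.1] z 38.0 yaw_c -90.05 tilt [0.002 0.003] F [-0.6 -5.9] w 73.9 2.829647110775113
t31.9 corner xy [-162.7 -134.1] z 37.9 yaw_c -90.05 tilt [0.002 0.003] F [-0.4 -5.8] w 73.9 2.840984668582678
t32.2 corner xy [-162.8 -132.7] z 37.9 yaw_c -90.10 tilt [0.003 0.003] F [-0.1 -8.6] w 73.9 4.187297997996211
```

```bash
python3 -m handwheel '[{"tx":-0.008,"ty":0,"tz":0,"wx":0,"wy":0,"wz":0},{"tx":-0.014,"ty":0,"tz":0,"wx":0,"wy":0,"wz":0},{"tx":-0.014,"ty":0,"tz":0,"wx":0,"wy":0,"wz":0}]' >/dev/null
python3 -c "from h import *
show()"
python3 -m handwheel '[{"tx":0.05,"ty":0,"tz":0,"wx":0,"wy":0,"wz":0},{"tx":0.1,"ty":0,"tz":0,"wx":0,"wy":0,"wz":0},{"tx":0.1,"ty":0,"tz":-0.2,"wx":0,"wy":0,"wz":0},{"tx":0.1,"ty":0,"tz":-0.2,"wx":0,"wy":0,"wz":0},{"tx":-0.14,"ty":0.34,"tz":-0.2,"wx":0,"wy":0,"wz":0.5},{"tx":-0.14,"ty":0.34,"tz":-0.2,"wx":0,"wy":0,"wz":0.5},{"tx":-0.14,"ty":0.34,"tz":-0.2,"wx":0,"wy":0,"wz":0.5},{"tx":-0.14,"ty":0.34,"tz":-0.2,"wx":0,"wy":0,"wz":0.5},{"tx":-0.14,"ty":0.34,"tz":-0.2,"wx":0,"wy":0,"wz":0.5},{"tx":-0.14,"ty":0.34,"tz":-0.2,"wx":0,"wy":0,"wz":0.5},{"tx":-0.14,"ty":0.34,"tz":-0.2,"wx":0,"wy":0,"wz":0.5},{"tx":-0.14,"ty":0.34,"tz":-0.2,"wx":0,"wy":0,"wz":0.5},{"tx":-0.14,"ty":0.34,"tz":-0.2,"wx":0,"wy":0,"wz":0.5},{"tx":-0.14,"ty":0.34,"tz":-0.2,"wx":0,"wy":0,"wz":0.5},{"tx":-0.14,"ty":0.34,"tz":-0.2,"wx":0,"wy":0,"wz":0.5},{"tx":-0.14,"ty":0.34,"tz":-0.2,"wx":0,"wy":0,"wz":0.5}]' -0.65
python3 - <<'E'
from h import *
show();go(-250,-93,38,180)
im=robot.get_image("scene");
cv2.imwrite("pics/s5.png",im[160:290,250:450,::-1].repeat(4,0).repeat(4,1))
E
```

```text
t32.5 corner xy [-163.  -132.5] z 38.0 yaw_c -90.13 tilt [0.007 0.005] F [  4.8 -22.7] w 73.7 11.287977062165737
time_s: 34.1
ee_pos: [0.42, 0.135, 0.0879]
tool_rot: [0.079, -3.141, -0.001]
contact_force: [0.1, 0.4, 0.4]
width: 0.0154
grasp_force: 0.0
t34.1 corner xy [-246.6  -92.1] z 87.9 yaw_c -180.01 tilt [0.    0.001] F [0.1 0.4] w 15.4 0.0
tx 0.014 ty -0.004 tz 0.200 wz -0.0001
```

View pics/s5.png

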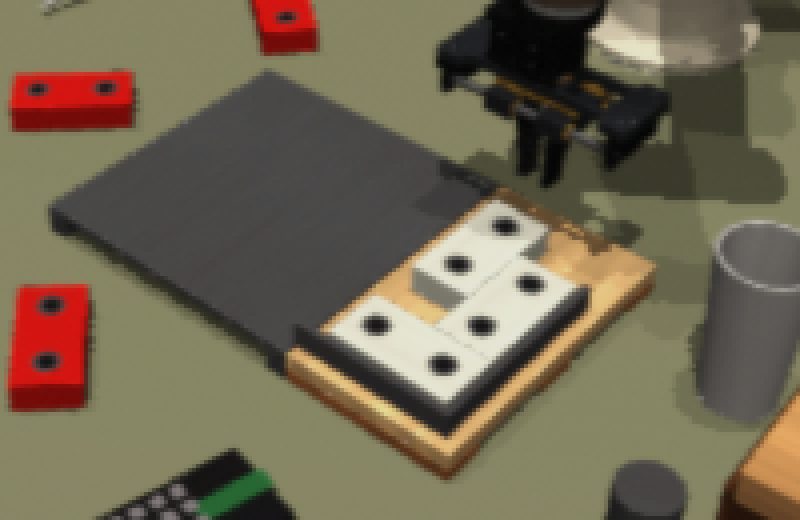

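The third blank lies flush along the second, about 42 mm short of the crosswise one. I push its end.

```bash
python3 -m handwheel '[{"tx":0.014,"ty":-0.004,"tz":0.1,"wx":0,"wy":0,"wz":0},{"tx":0.014,"ty":-0.004,"tz":0.2,"wx":0,"wy":0,"wz":0},{"tx":0.014,"ty":-0.004,"tz":0.2,"wx":0,"wy":0,"wz":0},{"tx":-0.01,"ty":-0.004,"tz":0.2,"wx":0,"wy":0,"wz":0},{"tx":-0.04,"ty":-0.004,"tz":0.2,"wx":0,"wy":0,"wz":0},{"tx":-0.06,"ty":-0.004,"tz":0.2,"wx":0,"wy":0,"wz":0},{"tx":-0.08,"ty":-0.004,"tz":0.2,"wx":0,"wy":0,"wz":0},{"tx":-0.1,"ty":-0.004,"tz":0.2,"wx":0,"wy":0,"wz":0},{"tx":-0.12,"ty":-0.004,"tz":0.2,"wx":0,"wy":0,"wz":0},{"tx":-0.14,"ty":-0.004,"tz":0.2,"wx":0,"wy":0,"wz":0},{"tx":-0.16,"ty":-0.004,"tz":0.2,"wx":0,"wy":0,"wz":0},{"tx":-0.18,"ty":-0.004,"tz":0.2,"wx":0,"wy":0,"wz":0},{"tx":-0.2,"ty":-0.004,"tz":0.2,"wx":0,"wy":0,"wz":0},{"tx":-0.22,"ty":-0.004,"tz":0.2,"wx":0,"wy":0,"wz":0},{"tx":-0.22,"ty":-0.004,"tz":0.2,"wx":0,"wy":0,"wz":0}]' >/dev/null
for i in 1 2 3 4 ; do python3 -c "from h import *
show()"; python3 -m handwheel '[{"tx":-0.004,"ty":0,"tz":0,"wx":0,"wy":0,"wz":0},{"tx":-0.008,"ty":0,"tz":0,"wx":0,"wy":0,"wz":0},{"tx":-0.008,"ty":0,"tz":0,"wx":0,"wy":0,"wz":0}]' >/dev/null
done; python3 -c "from h import *
show()"
```

```text
t35.6 corner xy [-191.6  -93.9] z 38.6 yaw_c -180.06 tilt [ 0.001 -0.   ] F [-2.6 -0.6] w 15.4 1.5071964729577303
t36.0 corner xy [-190.9  -94.1] z 38.4 yaw_c -180.05 tilt [ 0.003 -0.001] F [-7.1 -0.5] w 15.4 3.1423238664865494
t36.2 corner xy [-188.9  -94.1] z 38.4 yaw_c -180.05 tilt [ 0.003 -0.001] F [-7.1 -0.3] w 15.3 3.1536178663372993
t36.5 corner xy [-188.6  -94.3] z 38.2 yaw_c -180.07 tilt [ 0.006 -0.002] F [-11.5   2.3] w 15.3 5.540401786565781
t36.9 corner xy [-188.6  -94.6] z 38.0 yaw_c -180.09 tilt [ 0.01  -0.003] F [-16.9   4.8] w 15.1 8.027699030935764
```

```bash
python3 -m handwheel '[{"tx":0.04,"ty":0,"tz":0,"wx":0,"wy":0,"wz":0},{"tx":0.08,"ty":0,"tz":0,"wx":0,"wy":0,"wz":0},{"tx":0.08,"ty":0,"tz":-0.2,"wx":0,"wy":0,"wz":0},{"tx":0.08,"ty":0,"tz":-0.2,"wx":0,"wy":0,"wz":0},{"tx":-0.25,"ty":-0.24,"tz":-0.2,"wx":0,"wy":0,"wz":-0.5},{"tx":-0.25,"ty":-0.24,"tz":-0.2,"wx":0,"wy":0,"wz":-0.5},{"tx":-0.25,"ty":-0.24,"tz":-0.2,"wx":0,"wy":0,"wz":-0.5},{"tx":-0.25,"ty":-0.24,"tz":-0.2,"wx":0,"wy":0,"wz":-0.5},{"tx":-0.25,"ty":-0.24,"tz":-0.2,"wx":0,"wy":0,"wz":-0.5},{"tx":-0.25,"ty":-0.24,"tz":-0.2,"wx":0,"wy":0,"wz":-0.5},{"tx":-0.25,"ty":-0.24,"tz":-0.2,"wx":0,"wy":0,"wz":-0.5},{"tx":-0.25,"ty":-0.24,"tz":-0.2,"wx":0,"wy":0,"wz":-0.5},{"tx":-0.25,"ty":-0.24,"tz":-0.2,"wx":0,"wy":0,"wz":-0.5},{"tx":-0.25,"ty":-0.24,"tz":-0.2,"wx":0,"wy":0,"wz":-0.5},{"tx":-0.25,"ty":-0.24,"tz":-0.2,"wx":0,"wy":0,"wz":-0.5},{"tx":-0.25,"ty":-0.24,"tz":-0.2,"wx":0,"wy":0,"wz":-0.5}]' 0.5
python3 -c "from h import *
show();go(-119,-152,38,-90)"
```

```text
time_s: 38.45
ee_pos: [0.5493, 0.0804, 0.0884]
tool_rot: [-2.275, 2.163, -0.002]
contact_force: [0.9, -0.1, -0.0]
width: 0.0652
grasp_force: 0.0
t38.5 corner xy [-120.2 -153.2] z 88.4 yaw_c -90.03 tilt [-0.001 -0.002] F [ 0.9 -0.1] w 65.2 0.0
tx -0.005 ty -0.004 tz 0.202 wz -0.0001
```

```bash
python3 -m handwheel '[{"tx":-0.005,"ty":-0.004,"tz":0.1,"wx":0,"wy":0,"wz":0},{"tx":-0.005,"ty":-0.004,"tz":0.2,"wx":0,"wy":0,"wz":0},{"tx":-0.005,"ty":-0.004,"tz":0.2,"wx":0,"wy":0,"wz":0},{"tx":-0.03,"ty":-0.004,"tz":0.2,"wx":0,"wy":0,"wz":0},{"tx":-0.05,"ty":-0.004,"tz":0.2,"wx":0,"wy":0,"wz":0},{"tx":-0.066,"ty":-0.004,"tz":0.2,"wx":0,"wy":0,"wz":0},{"tx":-0.074,"ty":-0.004,"tz":0.2,"wx":0,"wy":0,"wz":0},{"tx":-0.08,"ty":-0.004,"tz":0.2,"wx":0,"wy":0,"wz":0},{"tx":-0.08,"ty":-0.004,"tz":0.2,"wx":0,"wy":0,"wz":0}]' >/dev/null
for i in 1 2 3 ; do python3 -c "from h import *
show()"; python3 -m handwheel '[{"tx":-0.004,"ty":0,"tz":0,"wx":0,"wy":0,"wz":0},{"tx":-0.008,"ty":0,"tz":0,"wx":0,"wy":0,"wz":0},{"tx":-0.008,"ty":0,"tz":0,"wx":0,"wy":0,"wz":0}]' >/dev/null
done; python3 -c "from h import *
show()"
python3 -m handwheel '[{"tx":0.04,"ty":0,"tz":0,"wx":0,"wy":0,"wz":0},{"tx":0.1,"ty":0,"tz":0,"wx":0,"wy":0,"wz":0},{"tx":0.1,"ty":0,"tz":-0.2,"wx":0,"wy":0,"wz":0},{"tx":0.1,"ty":0,"tz":-0.3,"wx":0,"wy":0,"wz":0},{"tx":0.9,"ty":0.2,"tz":-0.5,"wx":0,"wy":0,"wz":0},{"tx":0.9,"ty":0.2,"tz":-0.5,"wx":0,"wy":0,"wz":0},{"tx":0.9,"ty":0.2,"tz":-0.5,"wx":0,"wy":0,"wz":0},{"tx":0.9,"ty":0.2,"tz":-0.5,"wx":0,"wy":0,"wz":0},{"tx":0.9,"ty":0.2,"tz":-0.5,"wx":0,"wy":0,"wz":0},{"tx":0.9,"ty":0.2,"tz":-0.5,"wx":0,"wy":0,"wz":0},{"tx":0.9,"ty":0.2,"tz":-0.5,"wx":0,"wy":0,"wz":0}]' >/dev/null
python3 - <<'E'
from h import *
show()
im=robot.get_image("top")
cv2.imwrite("pics/t6.png",im[140:270,205:385,::-1].repeat(4,0).repeat(4,1))
m=im[150:225,215:275].mean(2);d=np.where(m<110,110-m,0)
n,l=cv2.connectedComponents((d>0).astype(np.uint8))
for i in range(1,n):
    y,x=np.where(l==i);w=d[y,x]
    if 8<len(x)<60 : print(len(x),np.round(w2c(ray("top",[[215+(x*w).sum()/w.sum(),150+(y*w).sum()/w.sum()]],.06)[0]),1))
E
```

```text
t39.4 corner xy [-119.5 -133.6] z 38.8 yaw_c -90.01 tilt [ 0.    -0.001] F [ 0.6 -3.6] w 65.2 1.3124994956888258
t39.6 corner xy [-119.8 -132.8] z 38.7 yaw_c -90.08 tilt [ 0.001 -0.   ] F [ 0.3 -7.6] w 64.9 3.697356814518571
t40.0 corner xy [-119.8 -132.7] z 38.7 yaw_c -90.09 tilt [0.004 0.001] F [  3.7 -14.9] w 65.4 7.333246981725097
t40.2 corner xy [-119.9 -132.6] z 38.8 yaw_c -90.10 tilt [0.006 0.002] F [  5.  -21.8] w 65.4 10.967235937714577
t41.4 corner xy [-170.2 -352. ] z 162.7 yaw_c -90.04 tilt [-0.001  0.   ] F [ 0.3 -0.3] w 65.2 0.0
24 [-28.9 -28.2]
25 [-29.1 -95.9]
28 [-84.9 -31.9]
28 [-85.3 -91.8]
26 [-152.9  -31.8]
11 [-183.9   -4.4]
```

View pics/t6.png

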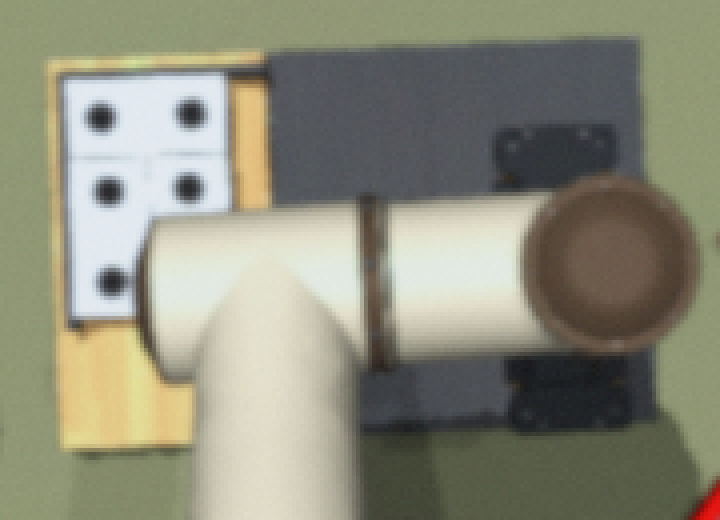

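The layer looks closed. The third blank's hole sits about 0.3 mm short in x, likely dragged by the last side press. I give its end one more gentle push, with a slight bias towards the side fence.

```bash
python3 -m handwheel '[{"tx":-0.6,"ty":0.2,"tz":0,"wx":0,"wy":0,"wz":0.5},{"tx":-0.6,"ty":0.2,"tz":0,"wx":0,"wy":0,"wz":0.5},{"tx":-0.6,"ty":0.2,"tz":0,"wx":0,"wy":0,"wz":0.5},{"tx":-0.6,"ty":0.2,"tz":0,"wx":0,"wy":0,"wz":0.5},{"tx":-0.6,"ty":0.2,"tz":0,"wx":0,"wy":0,"wz":0.5},{"tx":-0.6,"ty":0.2,"tz":0,"wx":0,"wy":0,"wz":0.5},{"tx":-0.6,"ty":0.2,"tz":0,"wx":0,"wy":0,"wz":0.5},{"tx":-0.6,"ty":0.2,"tz":0,"wx":0,"wy":0,"wz":0.5},{"tx":-0.6,"ty":0.2,"tz":0,"wx":0,"wy":0,"wz":0.5},{"tx":-0.6,"ty":0.2,"tz":0,"wx":0,"wy":0,"wz":0.5},{"tx":-0.6,"ty":0.2,"tz":0,"wx":0,"wy":0,"wz":0.5},{"tx":-0.6,"ty":0.2,"tz":0,"wx":0,"wy":0,"wz":0.5}]' -0.65 >/dev/null
python3 -c "from h import *
show();go(-215,-93,88,180)"
```

```text
t42.6 corner xy [-220.2 -201.1] z 162.6 yaw_c -179.88 tilt [ 0.001 -0.   ] F [ 0.2 -0.1] w 15.2 0.0
tx -0.022 ty 0.432 tz 0.298 wz 0.0007
```

```bash
python3 -m handwheel '[{"tx":0,"ty":0.432,"tz":0.2,"wx":0,"wy":0,"wz":0.001},{"tx":0,"ty":0.432,"tz":0.2,"wx":0,"wy":0,"wz":0.001},{"tx":0,"ty":0.432,"tz":0.2,"wx":0,"wy":0,"wz":0.001},{"tx":0,"ty":0.432,"tz":0.3,"wx":0,"wy":0,"wz":0.001},{"tx":0,"ty":0.432,"tz":0.4,"wx":0,"wy":0,"wz":0.001},{"tx":0,"ty":0.432,"tz":0.498,"wx":0,"wy":0,"wz":0.001},{"tx":0,"ty":0.432,"tz":0.498,"wx":0,"wy":0,"wz":0.001},{"tx":-0.04,"ty":0.432,"tz":0.498,"wx":0,"wy":0,"wz":0.001},{"tx":-0.08,"ty":0.432,"tz":0.498,"wx":0,"wy":0,"wz":0.001},{"tx":-0.1,"ty":0.432,"tz":0.498,"wx":0,"wy":0,"wz":0.001},{"tx":-0.11,"ty":0.432,"tz":0.498,"wx":0,"wy":0,"wz":0.001},{"tx":-0.12,"ty":0.432,"tz":0.498,"wx":0,"wy":0,"wz":0.001},{"tx":-0.12,"ty":0.432,"tz":0.498,"wx":0,"wy":0,"wz":0.001}]' >/dev/null
for i in 1 2 3; do python3 -c "from h import *
show()"; python3 -m handwheel '[{"tx":-0.004,"ty":0.002,"tz":0,"wx":0,"wy":0,"wz":0},{"tx":-0.006,"ty":0.003,"tz":0,"wx":0,"wy":0,"wz":0},{"tx":-0.006,"ty":0.003,"tz":0,"wx":0,"wy":0,"wz":0}]' >/dev/null
done; python3 -c "from h import *
show()"
```

```text
t43.9 corner xy [-189.6  -94.5] z 38.8 yaw_c -180.22 tilt [-0.  0.] F [-0.2  1. ] w 15.4 0.0
t44.2 corner xy [-188.8  -93.8] z 38.5 yaw_c -180.20 tilt [ 0.001 -0.   ] F [-1.  -0.2] w 15.0 0.3611838351935148
t44.5 corner xy [-188.8  -93.7] z 38.2 yaw_c -180.23 tilt [ 0.004 -0.002] F [-5.6 -1.2] w 15.4 2.6517960894852877
t44.8 corner xy [-188.9  -93.7] z 38.0 yaw_c -180.26 tilt [ 0.007 -0.003] F [-8.7 -1.4] w 15.3 4.142025858163834
```

```bash
for i in 1 2; do python3 -m handwheel '[{"tx":-0.004,"ty":0.001,"tz":0,"wx":0,"wy":0,"wz":-0.0005},{"tx":-0.008,"ty":0.002,"tz":0,"wx":0,"wy":0,"wz":-0.001},{"tx":-0.008,"ty":0.002,"tz":0,"wx":0,"wy":0,"wz":-0.001}]' >/dev/null
python3 -c "from h import *
show()"; done
python3 -m handwheel '[{"tx":0.03,"ty":0,"tz":0,"wx":0,"wy":0,"wz":0},{"tx":0.1,"ty":0,"tz":0,"wx":0,"wy":0,"wz":0},{"tx":0.1,"ty":0,"tz":-0.2,"wx":0,"wy":0,"wz":0},{"tx":0.1,"ty":0,"tz":-0.4,"wx":0,"wy":0,"wz":0},{"tx":0.1,"ty":-0.9,"tz":-0.5,"wx":0,"wy":0,"wz":0},{"tx":0.1,"ty":-0.9,"tz":-0.5,"wx":0,"wy":0,"wz":0},{"tx":0.1,"ty":-0.9,"tz":-0.5,"wx":0,"wy":0,"wz":0},{"tx":0.1,"ty":-0.9,"tz":-0.5,"wx":0,"wy":0,"wz":0},{"tx":0.1,"ty":-0.9,"tz":-0.5,"wx":0,"wy":0,"wz":0},{"tx":0.1,"ty":-0.9,"tz":-0.5,"wx":0,"wy":0,"wz":0},{"tx":0.1,"ty":-0.9,"tz":-0.5,"wx":0,"wy":0,"wz":0}]' >/dev/null
python3 - <<'E'
from h import *
show()
im=robot.get_image("top");s=robot.get_image("scene")
cv2.imwrite("pics/f.png",np.vstack([cv2.resize(im[150:240,210:310],None,fx=4,fy=3.3,interpolation=2),cv2.resize(s[195:285,310:410],None,fx=4,fy=3.3,interpolation=2)])[:,:,::-1])
m=im[150:240,215:275].mean(2);d=np.where(m<110,110-m,0)
n,l=cv2.connectedComponents((d>0).astype(np.uint8))
for i in range(1,n):
    y,x=np.where(l==i);w=d[y,x]
    if 20<len(x)<60 : print(len(x),np.round(w2c(ray("top",[[215+(x*w).sum()/w.sum(),150+(y*w).sum()/w.sum()]],.06)[0]),1))
E
```

```text
t45.1 corner xy [-188.6  -93.8] z 37.9 yaw_c -180.12 tilt [ 0.011 -0.005] F [-12.  -0.] w 15.2 6.264175549149513
t45.4 corner xy [-188.6  -93.9] z 37.7 yaw_c -179.98 tilt [ 0.015 -0.006] F [-17.1   1.8] w 14.8 8.57325755059719
t46.5 corner xy [-205.3 -316.6] z 163.6 yaw_c -179.94 tilt [-0.002  0.   ] F [-0.5 -1. ] w 15.3 0.0
24 [-29.  -28.2]
25 [-29. -96.]
28 [-84.9 -31.9]
28 [-85.  -91.8]
26 [-152.9  -91.6]
25 [-152.9  -31.8]
```

View pics/f.png

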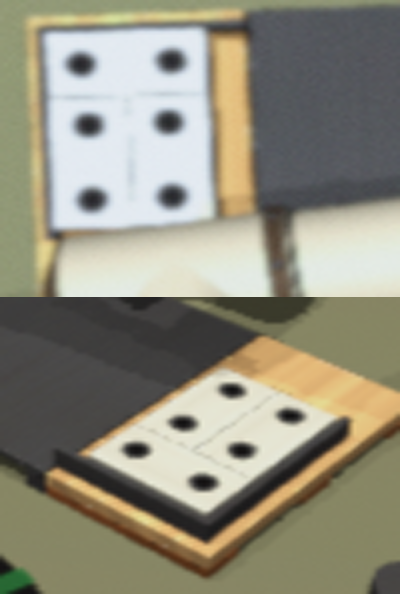

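The view shows all three blanks tight in the corner, with hole positions matching to about 0.2 mm. The robot is clear, so I hand in.

```bash
python3 -c "from plant import robot
print(robot.job_done())"
```

```text
the job is handed in; nothing more can be done
None
```

I slid the three blanks into one tight, flat layer in the fence corner and handed the job in at about 46.6 s with the arm clear; the pictures show no gaps, but the hand-in gave no verdict.

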